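# Hold sniffer tweezers at the test-post spacing

## Robot

A 6-joint arm with a two-finger parallel gripper is mounted at the origin on the work surface. World frame = base frame: x ahead of the robot, y to its left, z up, the work surface at z = 0. Lengths are in m, angles in rad, forces in N, time in s.
With the tool pointing down it reaches from about 0.35 to 0.925 m from the base axis. Payload 6.4 kg.
Tool frame: the origin (TCP) lies between the finger pads; the fingertips stand 19 mm ahead of it and the grasp point (between the pads) is the TCP; z points along the fingers, y is the line along which they close (so a half turn about z gives the same grasp; the last joint's range is limited). The gripper opens to 94 mm and grips with 3 to 60 N. Pads are 16 mm wide; open, the fingers measure 119 mm over their backs; the gripper's body (75 mm by 177 mm) begins 78 mm behind the grasp point.
Start: joints at [-1.47, 0.245, 1.558, -0, 1.339, -0.174], TCP at [0.176, -0.626, 0.224] pointing down, gripper open.
Joint ranges: [-3.13, 3.13], [-1.02, 2.26], [0.13, 2.54], [-0.95, 4.09], [0.21, 2.88], [-2.74, 2.74]. Speed limits (rad/s): [2.57, 2.57, 3.14, 3.14, 3.14, 3.14].

## Interface

Orientations are given as [roll, pitch, yaw] about the fixed x, y, z axes, in that order (R = Rz(yaw) Ry(pitch) Rx(roll)).
In Python, from workcell import manip, eyes gives the robot as it stands.
- The arm moves only by the shell command python3 -m jog 'ROWS' [FORCE]. ROWS is JSON, a list that holds one entry, the list of rows, each a list of 7 numbers: the turn, a rotation vector about the tool's x, y, z as a fraction of full scale, then the shift along the tool's x, y, z as a fraction of full scale, then the opening, from 0 (shut) to 1 (fully open). In form: [[[rx, ry, rz, tx, ty, tz, jaw], ...]]. A call has 1 to 8 rows; each row shifts and turns the commanded pose from where the row before left it, along the tool's axes as they then stand; what a row does not reach is not made up. Full scale, the value 1, is 4 cm for a shift and 5 degrees for a turn. A row lasts 1/8 s, in which the tool goes at most 62.5 mm and 10.7 degrees, less where a joint would pass 70% of its speed; a pose out of reach is approached as far as the arm can. A call with a number of a shift or a turn outside -1 to 1 is refused whole. A call with a gripper value outside its range is refused whole. The fingers move at their own pace and stop on an object; FORCE is the grip in N (left out, the last holds). Time passes only in rows, so rows that do not move let the fingers close. It gives the time, the measured TCP pose, the force, the opening and the grip force at its end, in the units of the state.
- manip.observe(): the state, without advancing time (a new reading comes with each control period).
- eyes.read_camera(name): name is "side" or "top" or "wrist"; returns the picture (400x640x3 uint8, red, green, blue); there is no depth.
- eyes.get_calibration(name): a dict with "fx", "fy", "cx", "cy" (pixels), "rvec" (rotation vector, rad) and "tvec" (3), from world to camera coordinates, as OpenCV has them; the wrist camera has in their place "mount" (4x4, takes a point from camera to tool coordinates, whose origin is the TCP and whose axes are the flange's). Camera axes: x right, y down, z forward; pixel columns grow to the right and rows downward; lengths in m; the calibration is good to about 2 mm. The wrist camera is an equidistant fisheye: a pixel r from the principal point sees the ray r / f radians off the axis. A picture is of the moment at which its call begins: read the wrist's pose just before it. get_calibration takes no time and is no camera call.
- manip.finish_job(): hands the job in; it is judged then, once.
The state is a dict: "clock": time; "joint_positions": joint angles; "joint_vel": joint speeds; "tau": joint torques, N m; "ee_pos": TCP position; "ee_rot": TCP orientation; "force": force on the tool from outside, world axes, zero at the start; "torque": the same for the moment, N m; "gripper_width": finger opening in m; "grasp_force": force on a finger pad.
Only numpy, scipy, OpenCV 4.12 (cv2) and the standard library are available. Lean on these libraries where they do the work, as an engineer would, in place of code of your own. Each camera call takes 0.05 s, during which the arm holds its last target. There are 200 camera calls.

## Task

Lift the sprung probe tweezers out of their rest, squeeze them until the gap between the two tips matches the spacing of the two test posts on the circuit board with the single pair of posts (16 mm), and hold one tip about 1 cm above each post, without touching the board, so that the oscilloscope can pick up the signal. Keep them still there for at least three seconds and finish while still holding them, squeezed and in place. Never squeeze the tips together against each other, and leave the other things on the desk where they are.

Things in the scene. Friction and masses are not known exactly. Their poses are not given: they have to be found in the camera images.
- tweezers: sprung probe tweezers: two slim steel arms with black grip pads and brass ball tips, 174 mm long, about 60 g, lying level on the rest. Origin: midway between the grip pads, at their underside; x points to the tips, y across (squeeze along y), z up. Tips: 55 mm ahead of the origin and 8 mm above it. Open: 40 mm over the pads' outer faces, 34 mm between tip centres. Centre of mass about 20 mm behind the origin
- tw_left: the tweezers' +y arm; origin on its upright pivot pin, 100 mm behind the tweezers' origin, 8 mm off the centre line. Its black grip pad is 24 mm long, centred at the tweezers' origin, and spans heights 0 to 16 mm above that. Squeezed to 28 mm over the outer faces of the two pads, the arms are parallel and the tips 16 mm apart; 1 mm at the pads changes the tip gap by 1.55 mm
- tw_right: the tweezers' -y arm, mirror image of the other. Each arm is sprung open on its own: the squeeze at each pad rises from about 2 N (open, 40 mm over the pads) to 4 N at 28 mm and 5.5 N at about 21 mm, where the tip centres are 5 mm apart and the arms stop
- tip_left (a point): centre of the 4 mm brass ball at the end of the tweezers' +y arm; the tip gap is measured between the two ball centres
- tip_right (a point): the same on the tweezers' -y arm
- rest: black fixed rest: two crossbars 10 mm thick, 64 mm wide (y), 24 mm high, at x = -65 and +42 mm, with end lips to 32 mm high beyond y = +-27 mm, joined by a spine 12 mm wide, 8 mm high. Origin on the desk below the tweezers' origin, which lies at height 22 mm; the tweezers point along its x. Between the bars fingers have free room down to the desk on both sides of the spine
- board: white circuit board with one pair of brass test posts, 100 (x) x 80 (y) mm, fixed on stand-offs, top face 20 mm above the desk. Origin on the desk below its centre. The posts stand 15 mm inside its -x edge, which faces the robot's side; other parts on it reach 29 mm above the desk. A like board with three posts 24 mm apart stands elsewhere; the two may have swapped places
- post_left (a point): centre of the top of the board's +y post: 6 mm diameter, 10 mm tall, its top 30 mm above the desk; board frame (-35, +8, 30) mm
- post_right (a point): the same, -y post: board frame (-35, -8, 30) mm, so the two stand 16 mm apart
- brick: black power brick, 45 x 110 x 28 mm high, lying flat, loose; leave it alone
- reel: grey solder reel standing on its flange, 54 mm across, 40 mm high, loose; leave it alone
- heatsink: finned aluminium heat sink, 40 x 40 x 24 mm high, loose; leave it alone
- driver: small screwdriver lying on the desk, 150 mm long, origin in the middle of its underside, loose; leave it alone
- jar: white screw-top jar, 56 mm across, 65 mm high, loose; leave it alone
There are look-alikes about, which are no part of the job. Several things have the shape of the tweezers; the one meant has the colours described above.

How it is judged:
By the outcome, as a careful person would: the job done as asked, in the order asked, and still so for the second after the job is handed in, while the arm keeps its last pose, push and grip.
It also fails if it takes over 40 s, if anything falls off the work surface, if the arm or the gripper's body presses on something with over 40 N, if the wrist force passes 120 N, or if a joint passes its speed limit or range.

## Working session

There is one attempt and no reset: what is moved stays moved. The work goes in short steps, Python scripts to look and compute and a shell command to move; the robot and the scene stay as the last step left them, time stands still between calls to the robot, and variables do not carry over. Pictures are saved under pics/ and viewed, at most 10 in all, crops included, and the job is handed in when it is done.

```bash
mkdir -p pics; ls; python3 - <<'E'
from workcell import manip, eyes
import cv2
s=manip.observe(); print({k:s[k] for k in("clock","ee_pos","ee_rot","force","gripper_width")})
for n in("top","side","wrist"):
    cv2.imwrite(f"pics/{n}0.png",cv2.cvtColor(eyes.read_camera(n),cv2.COLOR_RGB2BGR)); print(n,eyes.get_calibration(n))
E
```

```text
pics
{'clock': 0.0, 'ee_pos': array([ 0.17630523, -0.62505052,  0.2233575 ]), 'ee_rot': array([-3.13974430e+00, -3.06904180e-04,  2.74767459e-01]), 'force': array([-0.54384494, -0.09504094,  0.29287264]), 'gripper_width': 0.09409756333125102}
top {'fx': 415.09636276150167, 'fy': 415.09636276150167, 'cx': 320.1058460412817, 'cy': 195.22439573775895, 'rvec': array([ 2.17811296, -2.13825291,  0.1511903 ]), 'tvec': array([-0.06357448,  0.50658609,  1.07211701])}
side {'fx': 502.90975702892166, 'fy': 502.90975702892166, 'cx': 322.32801402480095, 'cy': 197.18679755226657, 'rvec': array([ 2.18104247, -0.096047  ,  0.07600002]), 'tvec': array([-0.48750797,  0.03492492,  1.42358908])}
wrist {'fx': 309.70691628693146, 'fy': 309.70691628693146, 'cx': 315.74849071992156, 'cy': 198.90888824002747, 'mount': array([[-6.10158037e-04, -9.73658983e-01, -2.28008362e-01,
         6.56894185e-02],
       [ 9.99999644e-01, -4.61363743e-04, -7.05881423e-04,
         1.22765029e-04],
       [ 5.82092997e-04, -2.28008711e-01,  9.73658918e-01,
        -1.59603072e-01],
       [ 0.00000000e+00,  0.00000000e+00,  0.00000000e+00,
         1.00000000e+00]])}
```

View pics/top0.png

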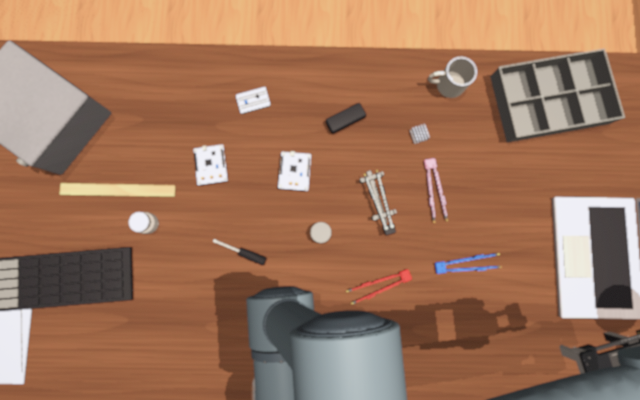

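View pics/side0.png

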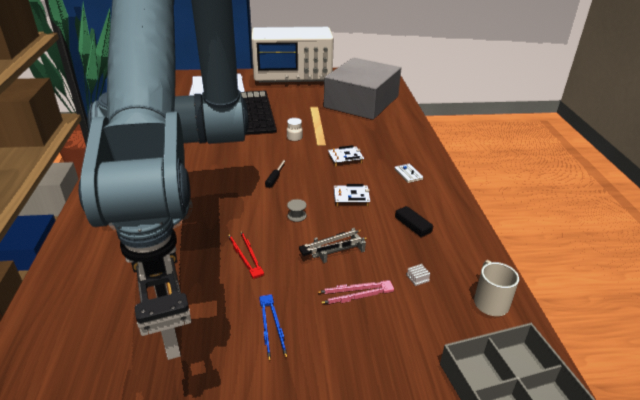

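The top view shows the steel tweezers on the rest near (378,203). The two candidate boards are at (211,165) and (295,171). I'll enlarge both areas.

```bash
python3 - <<'E'
import cv2,numpy as np
t=cv2.imread("pics/top0.png")
a=cv2.resize(t[155:245,340:430],(500,500),interpolation=cv2.INTER_CUBIC)
b=cv2.resize(t[140:195,190:245],(300,300),interpolation=cv2.INTER_CUBIC);c=cv2.resize(t[142:197,268:323],(300,300),interpolation=cv2.INTER_CUBIC)
a=cv2.copyMakeBorder(a,0,100,0,0,cv2.BORDER_CONSTANT)
cv2.imwrite("pics/crop0.png",np.hstack([a,np.vstack([b,c])]))
E
```

```text
(no output)
```

View pics/crop0.png

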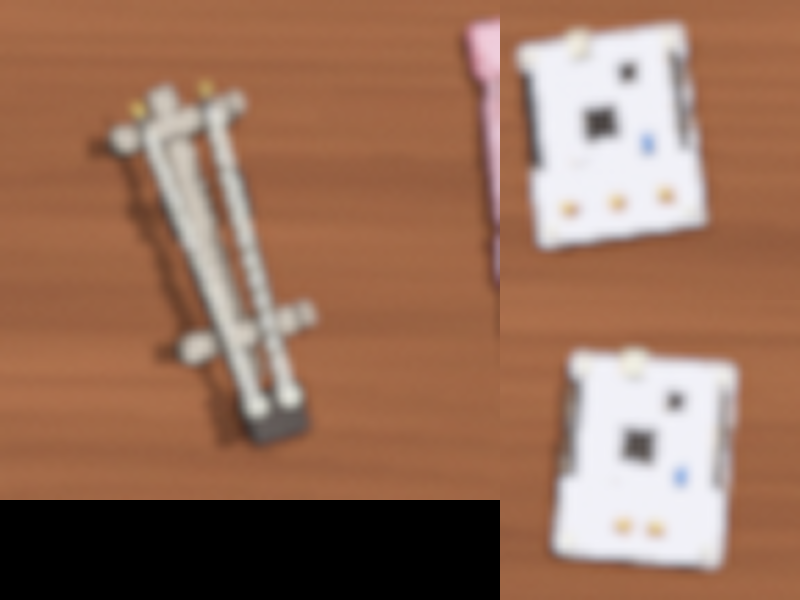

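The crop shows the target pair of posts on the right-hand board, at full-image pixels (290.6,183.4) and (296.4,184.0). The tips are at about (364.8,174.8) and (376.9,171.2), and the pivots at (386.3,227.9) and (392.2,226.5). Next I cast rays through these.

```bash
cat > h.py <<'E'
import cv2,numpy as np
from workcell import manip,eyes
from scipy.spatial.transform import Rotation as Ro
def save(n,f):
    im=cv2.cvtColor(eyes.read_camera(n),cv2.COLOR_RGB2BGR); cv2.imwrite(f,im); return im
def ray(n,px,s=None):
    c=eyes.get_calibration(n); d=np.array([(px[0]-c['cx'])/c['fx'],(px[1]-c['cy'])/c['fy']])
    if n!='wrist':
        R=cv2.Rodrigues(c['rvec'])[0]; return -R.T@c['tvec'],R.T@np.r_[d,1]
    th=np.hypot(*d); v=np.r_[d/max(th,1e-9)*np.sin(th),np.cos(th)]
    T=Ro.from_euler('xyz',s['ee_rot']).as_matrix(); M=c['mount']
    return s['ee_pos']+T@M[:3,3],T@M[:3,:3]@v
def onz(n,px,z,s=None):
    o,d=ray(n,px,s); return o+d*(z-o[2])/d[2]
def go(p,yaw):  # full-scale units in current tool frame
    s=manip.observe(); T=Ro.from_euler('xyz',s['ee_rot'])
    G=Ro.from_euler('xyz',[np.pi,0,yaw])
    print('pose',s['ee_pos'].round(4),s['ee_rot'].round(4),'w',s['gripper_width'],'t',s['clock'])
    print('turn units (tool)',np.degrees((T.inv()*G).as_rotvec()).round(2)/5,'shift units in goal frame',(G.inv().apply(np.array(p)-s['ee_pos'])/.04).round(2),'in present frame',(T.inv().apply(np.array(p)-s['ee_pos'])/.04).round(2))
E
python3 - <<'E'
from h import *
P=lambda px,z:onz('top',px,z)
tl,tr=P((364.8,174.8),.03),P((376.9,171.2),.03); a,b=P((386.3,227.9),.034),P((392.2,226.5),.034)
pl,pr=P((290.6,183.4),.03),P((296.4,184.),.03)
print(tl,tr,a,b,pl,pr)
t=(tl+tr)/2;q=(a+b)/2;u=(t-q)[:2];print('len',np.hypot(*u));yaw=np.arctan2(u[1],u[0]);o=t[:2]-.055*u/np.hypot(*u)
d=(pl-pr)[:2];by=np.arctan2(d[1],d[0])-np.pi/2
print('tw',o,yaw,'posts',(pl+pr)/2,by)
go([*o,.15],yaw)
E
```

```text
[ 0.56587453 -0.17355553  0.03      ] [ 0.57637139 -0.20617358  0.03      ] [ 0.42398488 -0.23042293  0.034     ] [ 0.42796225 -0.24603862  0.034     ] [0.53855788 0.02538536 0.03      ] [0.53723329 0.00981427 0.03      ]
len 0.15299555461430112
tw [ 0.51894356 -0.20725161] 0.32164566799093697 posts [0.53789558 0.01759982 0.03      ] -0.08486274135151284
pose [ 0.1763 -0.6252  0.2236] [-3.1401e+00 -3.0000e-04  2.7480e-01] w 0.09399678749436431 t 0.15
turn units (tool) [-0.018 -0.004 -0.538] shift units in goal frame [11.43 -7.2   1.84] in present frame [11.08 -7.73  1.85]
```

```bash
python3 -m jog '[[[0,0,-0.27,0.95,-0.6,0.1,1],[0,0,-0.27,0.95,-0.6,0.1,1],[0,0,0,0.95,-0.6,0.1,1],[0,0,0,0.95,-0.6,0.1,1],[0,0,0,0.95,-0.6,0.1,1],[0,0,0,0.95,-0.6,0.1,1],[0,0,0,0.95,-0.6,0.1,1],[0,0,0,0.95,-0.6,0.1,1]]]'
python3 -m jog '[[[0,0,0,0.95,-0.6,0.1,1],[0,0,0,0.95,-0.6,0.1,1],[0,0,0,0.95,-0.6,0.1,1],[0,0,0,0.95,-0.6,0.1,1],[0,0,0,0,0,0,1],[0,0,0,0,0,0,1]]]'
python3 - <<'E'
from h import *
go([.519,-.2073,.15],.3216)
im=save('wrist','pics/w1.png')
E
```

```text
clock: 1.15
ee_pos: [0.4071, -0.348, 0.1921]
ee_rot: [-3.141, 0.0, 0.322]
force: [0.1, -1.1, 0.8]
gripper_width: 0.0938
grasp_force: 0.0
clock: 1.9
ee_pos: [0.5199, -0.2104, 0.1763]
ee_rot: [-3.141, 0.001, 0.322]
force: [-0.0, 0.3, -0.3]
gripper_width: 0.0941
grasp_force: 0.0
pose [ 0.5199 -0.2104  0.1763] [-3.1414e+00  5.0000e-04  3.2200e-01] w 0.09410836141101808 t 1.9
turn units (tool) [-0.002  0.006  0.004] shift units in goal frame [ 0.   -0.08  0.66] in present frame [ 0.   -0.08  0.66]
```

View pics/w1.png

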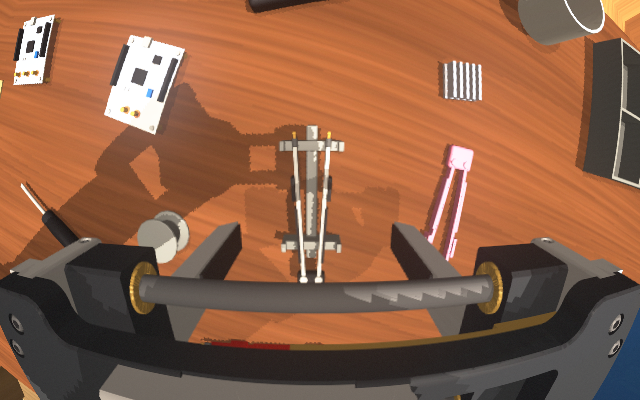

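The wrist view shows the tweezers with tips near (294,135) and (329,135), pads near (296,189) and (328,188), and pivots near (304,279) and (320,279). The two-post board is at (145,83) with its posts near (124,110) and (137,113). A brass colour mask should sharpen these.

```bash
python3 - <<'E'
from h import *
s=manip.observe(); im=cv2.imread('pics/w1.png'); hsv=cv2.cvtColor(im,cv2.COLOR_BGR2HSV)
m=cv2.inRange(hsv,(18,130,120),(35,255,255))
n,_,st,ce=cv2.connectedComponentsWithStats(m)
for i in range(1,n):
    if st[i,4]>3 and ce[i][1]<200: print(st[i],ce[i].round(1))
P=lambda px,z:onz('wrist',px,z,s)
t=(P((294,135),.03)+P((329,135),.03))/2; p=(P((296,189),.036)+P((328,188),.036))/2; q=(P((303.5,279),.034)+P((320,279),.034))/2
u=(t-q)[:2];yaw=np.arctan2(u[1],u[0])
print(t,p,q,np.hypot(*u),yaw,'o from tips',t[:2]-.055*u/np.hypot(*u))
print('posts',P((124,110),.03),P((137,113),.03))
E
```

```text
[602   0  18  22 193] [609.4   7.8]
[618   0  22  31 227] [627.2  14.3]
[31 71  3  3  6] [31.8 72. ]
[14 73  2  3  6] [14.5 74. ]
[23 72  2  3  5] [23.4 72.8]
[122 107   2   4   4] [122.8 108.5]
[327 132   4   6  18] [328.7 134.3]
[ 0.57393764 -0.18839933  0.03      ] [ 0.52424845 -0.20538538  0.036     ] [ 0.42826682 -0.2365534   0.034     ] 0.1534236090741249 0.3192594463573583 o from tips [ 0.5217169  -0.20566182]
posts [0.54342869 0.0231848  0.03      ] [0.54416065 0.00411371 0.03      ]
```

```bash
python3 -m jog '[[[0,0,0,0.06,-0.1,0.7,0.8],[0,0,0,0,0,0.8,0.7],[0,0,0,0,0,0.8,0.6],[0,0,0,0,0,0.8,0.6],[0,0,0,0,0,0.4,0.6],[0,0,0,0,0,0.16,0.6],[0,0,0,0,0,0,0.6]]]' 12
python3 - <<'E'
from h import *
go([.521,-.206,.03],.320)
im=save('wrist','pics/w2.png')
E
```

```text
clock: 2.82
ee_pos: [0.5216, -0.2062, 0.0306]
ee_rot: [3.141, -0.001, 0.321]
force: [0.9, 0.2, 0.3]
gripper_width: 0.0564
grasp_force: 0.0
pose [ 0.5216 -0.2062  0.0306] [ 3.141e+00 -5.000e-04  3.214e-01] w 0.05640746945212502 t 2.825
turn units (tool) [ 0.008 -0.006  0.016] shift units in goal frame [-0.01 -0.01  0.02] in present frame [-0.01 -0.01  0.02]
```

View pics/w2.png

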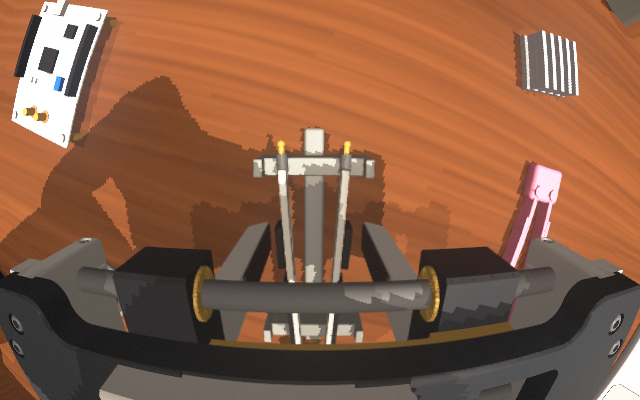

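The wrist view shows the arms centred between the fingers, with tips at (281,147) and (347,147) and pads level with the fingers. I'll squeeze to 28 mm now.

```bash
python3 -m jog '[[[0,0,0,0,0,0,0.45],[0,0,0,0,0,0,0.35],[0,0,0,0,0,0,0.298],[0,0,0,0,0,0,0.298],[0,0,0,0,0,0,0.298],[0,0,0,0,0,0,0.298]]]' 12
python3 -m jog '[[[0,0,0,0,0,-0.2,0.298],[0,0,0,0,0,-0.4,0.298],[0,0,0,0,0,-0.6,0.298],[0,0,0,0,0,-0.6,0.298],[0,0,0,0,0,-0.2,0.298],[0,0,0,0,0,0,0.298]]]'
python3 - <<'E'
from h import *
im=save('wrist','pics/w3.png');save('side','pics/s3.png')
go([.5448-.055,.018,.11],-.05)
E
```

```text
clock: 3.62
ee_pos: [0.5219, -0.206, 0.0308]
ee_rot: [3.141, -0.001, 0.322]
force: [0.7, 0.9, 4.9]
gripper_width: 0.0283
grasp_force: 5.8
clock: 4.38
ee_pos: [0.5214, -0.2058, 0.1106]
ee_rot: [3.141, -0.001, 0.322]
force: [-0.4, 1.0, -0.8]
gripper_width: 0.028
grasp_force: 4.0
pose [ 0.5206 -0.2053  0.1091] [-3.1403e+00  1.1000e-03  3.2190e-01] w 0.027957779080322882 t 4.475
turn units (tool) [-0.012  0.014  4.262] shift units in goal frame [-1.05 -5.54 -0.02] in present frame [ 1.03 -5.54 -0.02]
```

View pics/w3.png

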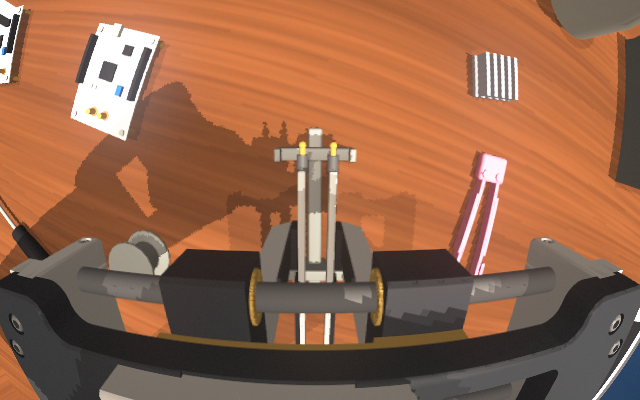

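The tweezers are held level, with tips at (303,148) and (334,148) and the same row as before the lift. The grip reads 28.0 mm and 4.0 N. Next I turn to the board and move over to it.

```bash
python3 -m jog '[[[0,0,0.5,0,0,0,0.298],[0,0,0.9,0,0,0,0.298],[0,0,0.9,0,0,0,0.298],[0,0,0.9,0,0,0,0.298],[0,0,0.9,0,-0.2,0,0.298],[0,0,0.62,0,-0.4,0,0.298],[0,0,0,-0.2,-0.6,0,0.298],[0,0,0,-0.25,-0.7,0,0.298]]]'
python3 -m jog '[[[0,0,0,-0.25,-0.75,0,0.298],[0,0,0,-0.25,-0.75,0,0.298],[0,0,0,-0.2,-0.75,0,0.298],[0,0,0,-0.2,-0.7,0,0.298],[0,0,0,0,-0.5,0,0.298],[0,0,0,0,-0.2,0,0.298],[0,0,0,0,0,0,0.298],[0,0,0,0,0,0,0.298]]]'
python3 - <<'E'
from h import *
s=manip.observe()
im=save('wrist','pics/w4.png'); save('top','pics/t4.png'); save('side','pics/s4.png')
go([.486,.02,.11],-.09)
hsv=cv2.cvtColor(im,cv2.COLOR_BGR2HSV)
m=cv2.inRange(hsv,(15,110,110),(35,255,255))
n,_,st,ce=cv2.connectedComponentsWithStats(m)
for i in range(1,n):
    if st[i,4]>3 and ce[i][1]<230: print(st[i],ce[i].round(1))
cv2.imwrite('pics/c4.png',cv2.resize(im[60:240,200:440],None,fx=3.3,fy=3.3,interpolation=cv2.INTER_CUBIC))
E
```

```text
clock: 5.48
ee_pos: [0.5072, -0.1267, 0.1092]
ee_rot: [-3.141, 0.002, -0.089]
force: [0.7, 0.2, -1.1]
gripper_width: 0.0283
grasp_force: 4.0
clock: 6.48
ee_pos: [0.4854, 0.02, 0.1099]
ee_rot: [3.141, 0.0, -0.09]
force: [-0.2, -0.1, -0.7]
gripper_width: 0.0279
grasp_force: 4.0
pose [0.4855 0.0198 0.11  ] [ 3.1416e+00  1.0000e-04 -9.0900e-02] w 0.027650142279824583 t 6.625
turn units (tool) [ 0.     0.002 -0.01 ] shift units in goal frame [ 0.01 -0.    0.  ] in present frame [ 0.01 -0.    0.  ]
[315 133  10  11  82] [319.7 137.9]
[295 134  11  21 140] [300.5 142.9]
[330 143   6  13  65] [332.8 148.8]
[ 96 147   4   6  21] [ 97.5 149.1]
[ 79 155   5   5  20] [ 80.9 157. ]
[ 65 162   4   5  17] [ 66.6 164.1]
[   0  186   50   31 1097] [ 23.3 201.2]
[625 198   2   4   8] [625.5 199.5]
[612 203   2   5   7] [612.7 205.4]
```

View pics/c4.png

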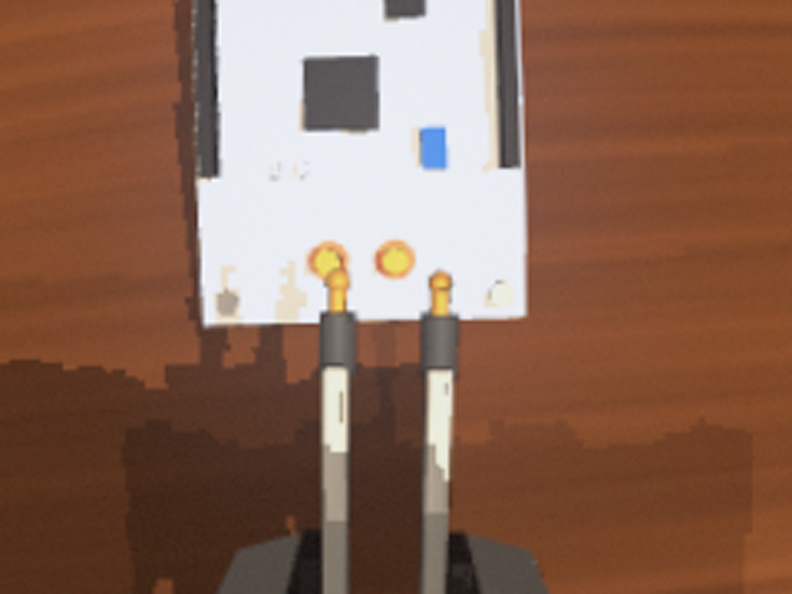

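The crop shows the post tops at full-image pixels (299.4,139.1) and (319.7,138.8), and the tip balls at (302.4,144.5) and (333.3,145.2). The board's front edge runs (262.1,158.5) to (359.4,155.8). I'll turn those into an alignment correction.

```bash
python3 - <<'E'
from h import *
s=manip.observe();T=Ro.from_euler('xyz',s['ee_rot']).as_matrix()
f=lambda px,z:T.T@(onz('wrist',px,z,s)-s['ee_pos'])*1000
for n,px,z in(('pl',(299.4,139.1),.03),('pr',(319.7,138.8),.03),('el',(262.1,158.5),.02),('er',(359.4,155.8),.02),('tl',(302.4,144.5),s['ee_pos'][2]),('tr',(333.3,145.2),s['ee_pos'][2])): print(n,f(px,z).round(1))
# top view: post/tip check
E
python3 - <<'E'
import cv2,numpy as np
t=cv2.imread('pics/t4.png')[140:240,260:340]; s=cv2.imread('pics/s4.png')[140:240,290:400]
cv2.imwrite('pics/c4b.png',np.hstack([cv2.resize(t,(320,400),interpolation=2),cv2.resize(s,(440,400),interpolation=2)]))
E
```

```text
pl [ 56.9 -12.6  80. ]
pr [57.1  3.  80. ]
el [ 41.1 -43.8  90. ]
er [43.2 35.4 90. ]
tl [57.  -6.8 -0. ]
tr [56.7  9.1 -0. ]
```

View pics/c4b.png

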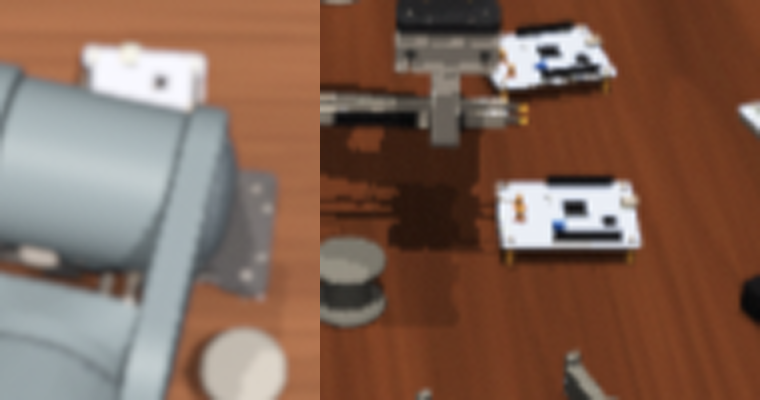

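The two views agree that the tips are 6 mm to the -y side of the posts, in line with them in x. I'll correct, descend part way and look again.

```bash
python3 -m jog '[[[0,0,-0.18,0,-0.05,0,0.298],[0,0,-0.17,0,-0.055,0.2,0.298],[0,0,0,0,0,0.4,0.298],[0,0,0,0,0,0.4,0.298],[0,0,0,0,0,0.3,0.298],[0,0,0,0,0,0.1,0.298],[0,0,0,0,0,0,0.298],[0,0,0,0,0,0,0.298]]]'
python3 - <<'E'
from h import *
s=manip.observe(); im=save('wrist','pics/w5.png'); sd=save('side','pics/s5.png')
go([.486,.02,.042],-.06)
a=cv2.resize(im[100:200,265:375],(550,500),interpolation=2); b=cv2.resize(sd[150:225,330:380],(250,375),interpolation=2)
b=cv2.copyMakeBorder(b,0,125,0,0,cv2.BORDER_CONSTANT); cv2.imwrite('pics/c5.png',np.hstack([a,b]))
E
```

```text
clock: 7.62
ee_pos: [0.4864, 0.0245, 0.0546]
ee_rot: [3.141, -0.001, -0.059]
force: [-0.1, 1.0, 0.1]
gripper_width: 0.0277
grasp_force: 4.0
pose [0.4864 0.0245 0.0546] [ 3.1414e+00 -1.2000e-03 -5.9400e-02] w 0.02795182802088159 t 7.725
turn units (tool) [ 0.002 -0.014  0.006] shift units in goal frame [-0.    0.11  0.32] in present frame [-0.    0.11  0.32]
```

View pics/c5.png

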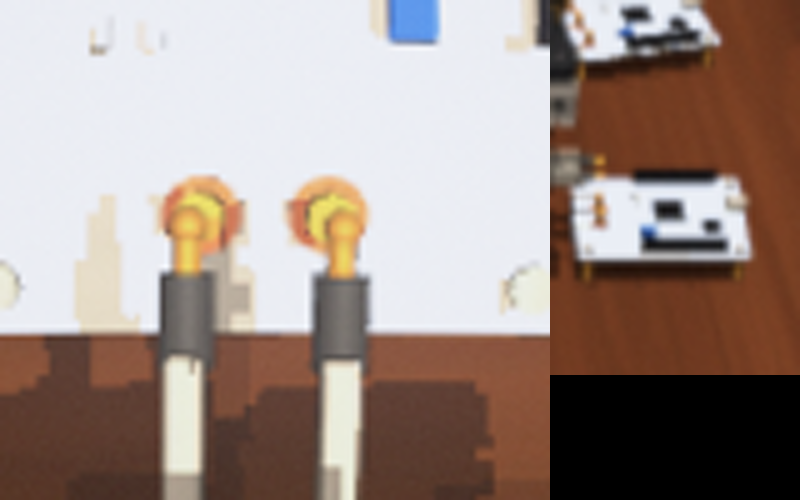

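The near view shows the post tops at crop (204,213) and (329,213), and the tip balls at (188,222) and (343,224), so they are nearly aligned. I'll work out the remaining offset.

```bash
python3 - <<'E'
from h import *
s=manip.observe();T=Ro.from_euler('xyz',s['ee_rot']).as_matrix()
f=lambda c,z:T.T@(onz('wrist',(265+c[0]/5,100+c[1]/5),z,s)-s['ee_pos'])*1000
z=s['ee_pos'][2]-.001
for n,px,h in(('pl',(204,213),.03),('pr',(329,213),.03),('el',(0,334),.02),('er',(550,332),.02),('tl',(188,222),z),('tr',(343,224),z)): print(n,f(px,h).round(1))
E
```

```text
pl [56.8 -5.9 24.7]
pr [56.8  9.  24.7]
el [ 41.2 -32.3  34.7]
er [41.5 37.9 34.7]
tl [57.  -6.8  1.1]
tr [56.8  9.3  1.1]
```

Tips and posts agree to within 0.5 mm. I'll descend the last 12.5 mm and hold.

```bash
python3 -m jog '[[[0,0,0,0,0.008,0.12,0.298],[0,0,0,0,0,0.12,0.298],[0,0,0,0,0,0.07,0.298],[0,0,0,0,0,0,0.298],[0,0,0,0,0,0,0.298],[0,0,0,0,0,0,0.298]]]'
python3 - <<'E'
from h import *
s=manip.observe(); im=save('wrist','pics/w6.png'); sd=save('side','pics/s6.png')
print(s['ee_pos'],s['gripper_width'],s['grasp_force'],s['force'])
a=cv2.resize(im[100:200,265:375],(550,500),interpolation=2); b=cv2.resize(sd[165:215,335:360],(250,500),interpolation=2)
cv2.imwrite('pics/c6.png',np.hstack([a,b]))
E
```

```text
clock: 8.48
ee_pos: [0.486, 0.0242, 0.0418]
ee_rot: [3.142, -0.0, -0.059]
force: [0.2, -0.6, -0.4]
gripper_width: 0.0282
grasp_force: 4.0
[0.48596764 0.0242398  0.0418105 ] 0.02815162838207748 4.009823128581047 [ 0.17087184 -0.56180021 -0.36013168]
```

View pics/c6.png

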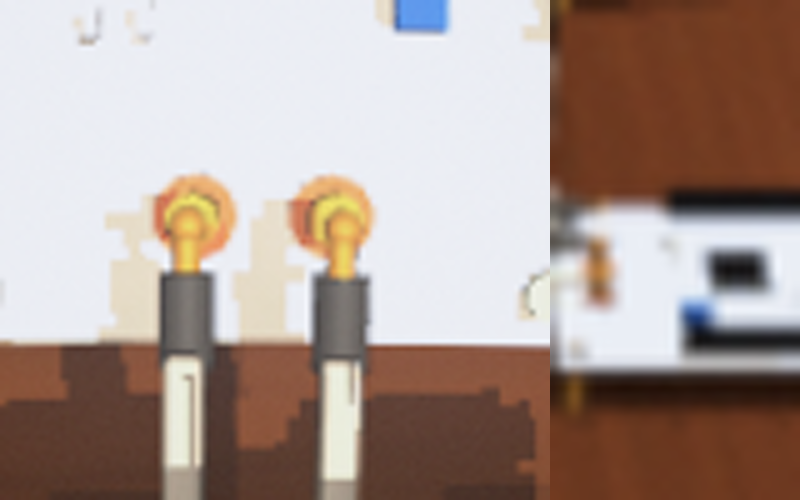

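The tips sit over both posts, at crop (187,222) over (193,213) and (343,222) over (335,215). The remaining difference is parallax. I'll hold still and then hand in.

```bash
for i in 1 2 3 4 5; do python3 -m jog '[[[0,0,0,0,0,0,0.298],[0,0,0,0,0,0,0.298],[0,0,0,0,0,0,0.298],[0,0,0,0,0,0,0.298],[0,0,0,0,0,0,0.298],[0,0,0,0,0,0,0.298],[0,0,0,0,0,0,0.298],[0,0,0,0,0,0,0.298]]]' | egrep 'clock|ee_pos|width'; done
python3 -c "
from workcell import manip
print(manip.finish_job())"
```

```text
clock: 9.57
ee_pos: [0.4858, 0.0243, 0.0417]
gripper_width: 0.0282
clock: 10.58
ee_pos: [0.4858, 0.0243, 0.0416]
gripper_width: 0.0281
clock: 11.58
ee_pos: [0.4859, 0.0243, 0.0417]
gripper_width: 0.0282
clock: 12.58
ee_pos: [0.4858, 0.0243, 0.0416]
gripper_width: 0.028
clock: 13.58
ee_pos: [0.4858, 0.0242, 0.0417]
gripper_width: 0.0282
the job is handed in; nothing more can be done
None
```

I handed the job in with the tweezers still held, squeezed to 28 mm over the pads (tips about 16 mm apart), one tip about 1 cm above each post and clear of the board; they had been still for 5 s and the clock read about 13.6 s.

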